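# Eject the slide carrier and hold the reader's cover open

### The arm

A 6-joint arm with a two-finger parallel gripper is mounted at the origin on the work surface. World frame = base frame: x ahead of the robot, y to its left, z up, the work surface at z = 0. Lengths are in m, angles in rad, forces in N, time in s.
With the tool pointing down it reaches from about 0.35 to 0.775 m from the base axis. Payload 7.3 kg.
Tool frame: the origin (TCP) lies at the very end of the fingers, on their centre line; the grasp point (between the pads) lies 19 mm behind it; z points along the fingers, y is the line along which they close (so a half turn about z gives the same grasp; the last joint's range is limited). The gripper opens to 92 mm and grips with 3 to 60 N. Pads are 19 mm wide; open, the fingers measure 130 mm over their backs; the gripper's body (75 mm by 190 mm) begins 47 mm behind the grasp point.
Start: joints at [1.002, 0.342, 1.524, -0, 1.275, -0.146], TCP at [0.215, 0.479, 0.227] pointing down, gripper open.
Joint ranges: [-2.53, 2.53], [-0.77, 2.02], [0.04, 2.7], [-1, 4.14], [0.28, 2.66], [-3.11, 3.11]. Speed limits (rad/s): [2.57, 2.57, 3.14, 3.14, 3.14, 3.14].

### API

Orientations are given as [roll, pitch, yaw] about the fixed x, y, z axes, in that order (R = Rz(yaw) Ry(pitch) Rx(roll)).
In Python, from cell import robot gives the robot as it stands.
- The arm moves only by the tool apply_moves, never from a script. Its argument "rows" is a list of rows, each an object with "xyz": the shift along the tool's x, y, z in mm, a list of three; "turn": the turn about the tool's z in rad. A call has 1 to 10 rows; each row shifts and turns the commanded pose from where the row before left it, along the tool's axes as they then stand; what a row does not reach is not made up. A row lasts 1/8 s, in which the tool goes at most 62.5 mm and 10.7 degrees, less where a joint would pass 70% of its speed; a pose out of reach is approached as far as the arm can. A call with a gripper value outside its range is refused whole. "gripper" is the opening, from 0 (shut) to 1 (fully open), set as the call begins (left out, the last holds). The fingers move at their own pace and stop on an object; "newtons" is the grip in N (left out, the last holds). Time passes only in rows, so rows that do not move let the fingers close. It gives the time, the measured TCP pose, the force and the opening at its end, in the units of the state.
- robot.observe(): the state, without advancing time (a new reading comes with each control period).
- robot.read_camera(name): name is "scene" or "top" or "wrist"; returns a dict with "frame" (400x640x3 uint8, blue, green, red), "mtx" (3x3 intrinsics, pixels), "R" (3x3) and "t" (3): a world point X has camera coordinates R X + t; the wrist camera has in their place "T_tool_cam" (4x4, takes a point from camera to tool coordinates, whose origin is the TCP and whose axes are the flange's). Camera axes: x right, y down, z forward; pixel columns grow to the right and rows downward; lengths in m; the calibration is good to about 2 mm. The wrist camera is an equidistant fisheye: a pixel r from the principal point sees the ray r / f radians off the axis. A picture is of the moment at which its call begins: read the wrist's pose just before it. There is no depth.
- robot.hand_in(): hands the job in, once; it reports no verdict.
The state is a dict: "time": time; "qpos": joint angles; "qvel": joint speeds; "joint_efforts": joint torques, N m; "tool_pos": TCP position; "tool_rot": TCP orientation; "contact_force": force on the tool from outside, world axes, zero at the start; "torque": the same for the moment, N m; "opening": finger opening in m.
Only numpy, scipy, OpenCV 4.12 (cv2) and the standard library are available. Lean on these libraries where they do the work, as an engineer would, in place of code of your own. Each camera call takes 0.05 s, during which the arm holds its last target. There are 200 camera calls.

### The job

On the slide reader, with its clear cover still shut, push the ejector's thumb plate all the way in so that the slide carrier is driven out onto the delivery ledge, and let the ejector spring back; do not touch the carrier itself. Then lift the cover, which has an upright grip tab, and hold it open with the gripper at 50 degrees, give or take 8, so that your colleague can take the carrier and wipe the bay: the cover falls shut by itself, so finish while still holding it there. Leave the oil bottle, the slide box and the water bottle where they are.

Things in the scene. Friction and masses are not known exactly. Their poses are not given: they have to be found in the camera images.
- reader: Slide reader, fixed white unit, 210 (x) x 160 (y) mm, 80 high. Origin on the table under the bay's middle; spans x -85 to 125. Axes: x to the cover's hinge, y along the bay to its mouth, z up. Bay: channel along y at x=0, 42 wide, floor 45 above the table; the delivery ledge continues it level, y 80 to 140. Ejector sticks out at -y over a guide 40 wide, 40 high, ending at y=-170
- ejector_plate (a point): Middle of the outer face (facing reader -y) of the ejector's upright thumb plate: 36 mm wide (x), 12 thick (y), from 42 to 92 mm above the table. At rest it is at reader (0, -155, 70) mm. Free space lies behind it (-y) for the fingers to push it in the reader's +y direction
- ejector (a joint): Travel of the ejector, m: 0 at rest, 0.055 pushed fully in (against a hard stop). A spring of 1.5 N at rest to 4.3 N fully in brings it back; pushing the carrier adds 1 to 3 N. A steel blade on its stem pushes the carrier's rear end
- carrier_mid (a point): Centre of the loose slide carrier, a flat dark steel frame 40 (x) x 100 (y) x 14 (z) mm, about 70 g, lying in the bay under the clear cover, centre at reader y = 20 to 25 mm, lightly held by a sprung side pad. With the ejector fully in, its centre comes to y = 73 mm, and it stays there
- cover_tab (a point): Grip point of the cover's upright flat tab, near the edge opposite the hinge: 12 mm thick (reader y), 22 wide (x), 45 tall above the cover's top. The point is mid-tab, 30 mm above the cover's top, at reader (-65, 0, 107) mm when shut (cover's top 77 above the table). Pinched by its thickness the tab can turn between the fingers, so the gripper may stay upright as the cover swings
- cover_hinge (a point): Middle of the cover's hinge line, at reader (70, 0, 77) mm; the line runs along reader y. From it the grip point lies 135 mm towards reader -x and 30 mm up when shut
- cover (a joint): Opening angle of the cover, rad: 0 shut (lying flat), growing as the tab's edge swings up and towards reader +x, at most 1.4; 50 degrees is 0.873. The cover (about 0.3 kg, 150 x 160 mm, 6 mm thick) falls shut from any angle when let go; 2 to 3 N at the tab holds it
- oil_mid (a point): Bystander: small amber oil bottle, 36 mm diameter, 70 mm high, loose; its centre
- box_mid (a point): Bystander: closed grey and white slide box, 87 x 57 x 35 mm, loose; its centre
- water_mid (a point): Bystander: green water bottle, 72 mm diameter, 240 mm high, loose; its centre

How it is judged:
By the outcome, as a careful person would: the job done as asked, in the order asked, and still so for the second after the job is handed in, while the arm keeps its last pose, push and grip.
It also fails if it takes over 48 s, if anything falls off the work surface, if the arm or the gripper's body presses on something with over 40 N, if the wrist force passes 120 N, or if a joint passes its speed limit or range.

## Working session

There is one attempt and no reset: what is moved stays moved. The work goes in short steps, Python scripts to look and compute and a tool call to move; the robot and the scene stay as the last step left them, time stands still between calls to the robot, and variables do not carry over. Pictures are saved under pics/ and viewed, on a budget of 10 in all, crops included, one or two more only if the job needs it, and the job is handed in when it is done.

Besides the shell and the picture viewer there is one more tool, called after "Call:" in YAML: its name, and indented under it one key for each argument. apply_moves: Moves the arm, as the interface text tells. Its arguments: {"type":"object","properties":{"rows":{"type":"array"},"gripper":{"type":"number"},"newtons":{"type":"number"}},"required":["rows"]}

```bash
mkdir -p pics; python3 - <<'E'
from cell import robot
import cv2,pickle
s=robot.observe();print(s['time'],s['tool_pos'],s['tool_rot'],s['opening'])
d={}
for n in("scene","top"):
    c=robot.read_camera(n);d[n]=c;cv2.imwrite(f"pics/{n}0.png",c["frame"]);print(n,c["mtx"],c["R"],c["t"])
pickle.dump(d,open("c0.pkl","wb"))
E
```

```text
0.0 [0.21516628 0.47843361 0.22605507] [-3.14007242e+00 -2.41387641e-04  2.71875803e+00] 0.09171310720941045
scene [[360.88341693   0.         320.90193586]
 [  0.         360.88341693 198.83051555]
 [  0.           0.           1.        ]] [[-0.38496421  0.92271447 -0.02001416]
 [ 0.51955522  0.19873791 -0.83100277]
 [-0.76280071 -0.33030479 -0.55590811]] [ 0.07831899 -0.25636139  1.33789737]
top [[374.75724232   0.         314.0866244 ]
 [  0.         374.75724232 201.5268653 ]
 [  0.           0.           1.        ]] [[ 0.01494745 -0.99972793  0.01790652]
 [-0.99210266 -0.01705916 -0.12426303]
 [ 0.12453469 -0.01590769 -0.99208773]] [0.1355236  0.58276908 0.99303062]
```

View pics/scene0.png

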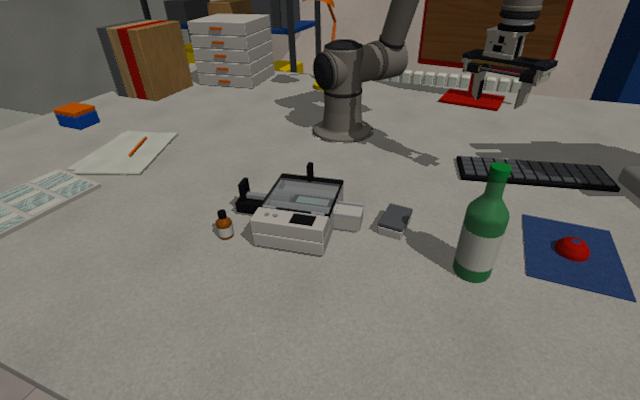

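View pics/top0.png

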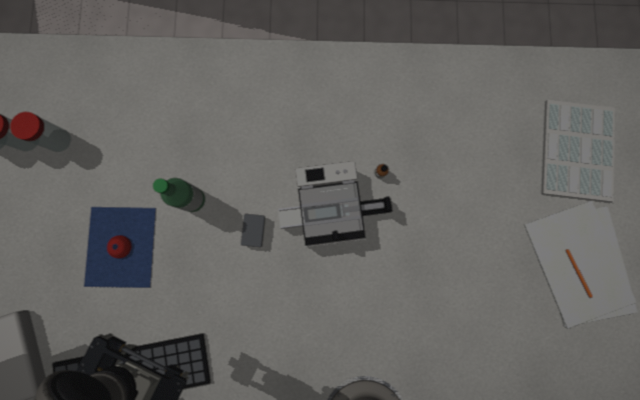

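The scene view shows the reader mid-table: the ejector plate is at about (243,190), the tab at (310,170), the oil bottle at (224,226) and the box at (396,220). In the top view the ejector points right, with its plate at about (388,205), and the tab is at about (335,233). I'll enlarge both.

```bash
python3 - <<'E'
import pickle,cv2,numpy as np
d=pickle.load(open("c0.pkl","rb"))
a=cv2.resize(d["top"]["frame"][150:255,270:400],None,fx=6,fy=6,interpolation=cv2.INTER_CUBIC)[:,:780]
b=cv2.resize(d["scene"]["frame"][155:255,230:370],None,fx=5.5,fy=5.5,interpolation=cv2.INTER_CUBIC)
cv2.imwrite("pics/z_top.png",cv2.resize(a,(780,630))[:600]);cv2.imwrite("pics/z_scene.png",b)
E
```

```text
(no output)
```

View pics/z_top.png

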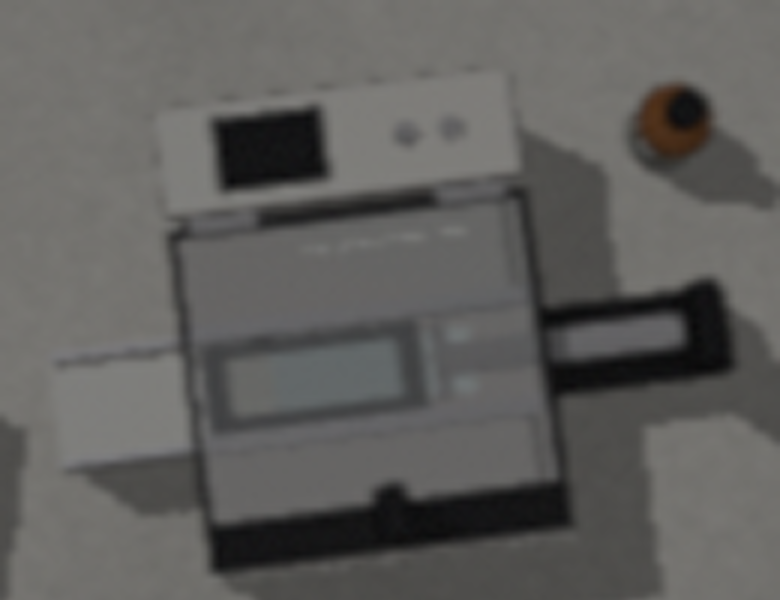

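View pics/z_scene.png

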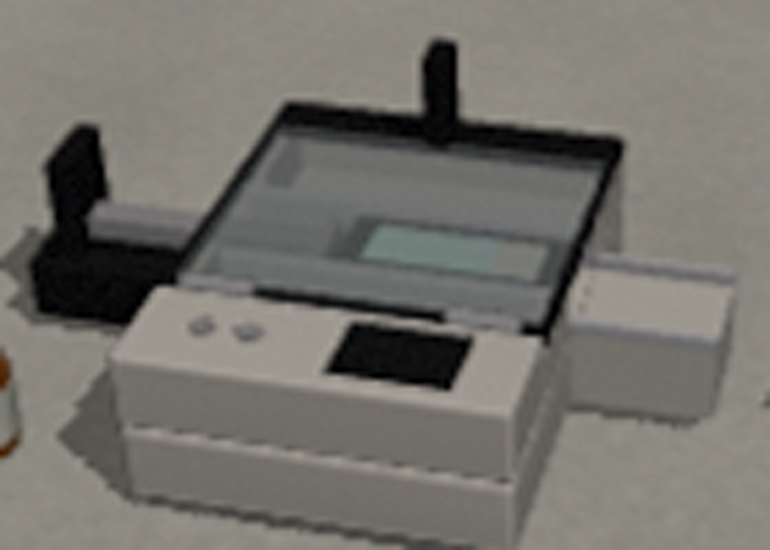

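The enlargements give clear corners. In the top view these are the panel corners (158,112) and (508,72), the cover corners (215,570) and (572,522), and the plate's outer edge (715,283) to (733,368). In the scene view they are the body corners (112,355) and (515,400) and the tab top (441,42). Next I fit the reader's planar pose.

```bash
cat > h.py <<'E'
import numpy as np
def ray(c,uv,z):
    d=c["R"].T@(np.linalg.inv(c["mtx"])@[uv[0],uv[1],1]); o=-c["R"].T@c["t"]
    return (o+d*(z-o[2])/d[2])[:2]
def rd(p,P):  # reader mm -> world
    x,y,a=P; c,s=np.cos(a),np.sin(a); p=np.array(p)/1000
    return np.array([x+c*p[0]-s*p[1],y+s*p[0]+c*p[1],p[2]])
E
python3 - <<'E'
import pickle,numpy as np
from scipy.optimize import least_squares
from h import *
d=pickle.load(open("c0.pkl","rb"))
T=[((158,112),(125,80,80)),((508,72),(125,-80,80)),((215,570),(-80,80,77)),((572,522),(-80,-80,77)),((715,283),(18,-155,92)),((733,368),(-18,-155,92))]
S=[((112,355),(125,-80,80)),((515,400),(125,80,80)),((441,42),(-65,0,122))]
obs=[(ray(d["top"],(270+(u+.5)/6-.5,150+(v+.5)/6-.5),p[2]/1e3),p) for (u,v),p in T]+[(ray(d["scene"],(230+u/5.5,155+v/5.5),p[2]/1e3),p) for (u,v),p in S]
f=lambda P:np.concatenate([(rd(p,P)[:2]-w)*1e3 for w,p in obs])
r=least_squares(f,[.5,0,0],x_scale=.1,loss="soft_l1",f_scale=3);print(r.x,f(r.x).reshape(-1,2).round(1))
P=r.x;np.save("P.npy",P)
for n,p in dict(plate=(0,-155,70),tab=(-65,0,107),hinge=(70,0,77)).items():print(n,rd(p,P))
# bystanders rough
print("oil",ray(d["top"],(270+685/6,150+108/6),.07),"box",ray(d["top"],(254,231),.035))
E
```

```text
[0.55010777 0.10104303 0.14415812] [[-0.6  3.1]
 [ 1.4 -0.4]
 [-2.9  2.4]
 [-3.  -1.3]
 [ 0.9 -1.3]
 [ 2.2  1. ]
 [-2.5 -4.2]
 [ 4.4  0.9]
 [ 0.3 -0.6]]
plate [ 0.57237497 -0.05234919  0.07      ]
tab [0.485782   0.09170517 0.107     ]
hinge [0.61938168 0.11109918 0.077     ]
oil [ 0.67022735 -0.04165974] box [0.49726505 0.30646395]
```

```bash
cat >> h.py <<'E'
def delta(s,p,P,yaw_r):
    """tool-axis shift (mm) at present yaw and turn, to bring TCP to reader p (mm) with yaw P[2]+yaw_r"""
    from scipy.spatial.transform import Rotation as Ro
    R=Ro.from_euler('xyz',s['tool_rot']).as_matrix()
    w=rd(p,P)-s['tool_pos']; t=-(P[2]+yaw_r-s['tool_rot'][2]); t=(t+np.pi/2)%np.pi-np.pi/2
    c,k=np.cos(t),np.sin(t); R2=R@np.array([[c,-k,0],[k,c,0],[0,0,1]])
    v=s['tool_pos']-rd((0,0,0),P); a=P[2]
    pr=[v[0]*np.cos(a)+v[1]*np.sin(a),-v[0]*np.sin(a)+v[1]*np.cos(a),v[2]]
    print("t",round(s['time'],2),"reader pos",np.round(np.array(pr)*1e3,1),"turn",round(t,3),"then shift",(R2.T@w*1e3).round(1),"F",np.round(s['contact_force'],1),"open",round(s['opening'],4),"q",np.round(s['qpos'],2))
E
python3 - <<'E'
from h import *;from cell import robot
delta(robot.observe(),(0,-195,200),np.load("P.npy"),np.pi/2)
E
```

```text
t 0.1 reader pos [-277.2  421.6  226.1] turn 1.004 then shift [-616.6  277.2   26.5] F [ 0.9  0.5 -0.2] open 0.0919 q [ 1.    0.34  1.52 -0.    1.28 -0.15]
```

Call:
apply_moves:
  rows:
    - {"xyz":[0,0,0],"turn":0.167}
    - {"xyz":[0,0,0],"turn":0.167}
    - {"xyz":[0,0,0],"turn":0.167}
    - {"xyz":[0,0,0],"turn":0.167}
    - {"xyz":[0,0,0],"turn":0.167}
    - {"xyz":[0,0,0],"turn":0.167}
  gripper: 0
  newtons: 20

```text
time: 0.85
tool_pos: [0.2152, 0.4786, 0.2263]
tool_rot: [-3.141, 0.001, 1.711]
contact_force: [0.3, -0.7, -0.7]
opening: 0.0364
```

Call:
apply_moves:
  rows:
    - {"xyz":[-38,17,0]}
    - {"xyz":[-38,17,0]}
    - {"xyz":[-38,17,0]}
    - {"xyz":[-38,17,0]}
    - {"xyz":[-38,17,0]}
    - {"xyz":[-38,17,0]}
    - {"xyz":[-38,17,0]}
    - {"xyz":[-38,17,0]}

```text
invalid input at $.rows[0]: expected keys xyz, turn
```

Call:
apply_moves:
  rows:
    - {"xyz":[-38,17,0]}
    - {"xyz":[-38,17,0]}
    - {"xyz":[-38,17,0]}
    - {"xyz":[-38,17,0]}
    - {"xyz":[-38,17,0]}
    - {"xyz":[-38,17,0]}
    - {"xyz":[-38,17,0]}
    - {"xyz":[-38,17,0]}
    - {"xyz":[0,0,0]}

```text
invalid input at $.rows[0]: expected keys xyz, turn
```

```bash
python3 - <<'E'
from h import *;from cell import robot;import cv2
s=robot.observe();delta(s,(0,-195,60),np.load("P.npy"),np.pi/2)
w=robot.read_camera("wrist");cv2.imwrite("pics/w1.png",w["frame"]);print(w["mtx"],w["T_tool_cam"])
import pickle;pickle.dump((s,w),open("w1.pkl","wb"))
E
```

```text
t 0.85 reader pos [-277.2  421.7  226.3] turn -0.004 then shift [-616.6  277.3  166.6] F [ 0.3 -0.7 -0.7] open 0.0364 q [1.   0.34 1.52 0.   1.28 0.86]
[[309.70691629   0.         318.54850289]
 [  0.         309.70691629 198.69628923]
 [  0.           0.           1.        ]] [[-4.36117662e-04 -9.55775695e-01 -2.94096295e-01  7.98055618e-02]
 [ 9.99999703e-01 -6.03659505e-04  4.78909641e-04  9.84607461e-04]
 [-6.35264218e-04 -2.94095999e-01  9.55775674e-01 -1.58453639e-01]
 [ 0.00000000e+00  0.00000000e+00  0.00000000e+00  1.00000000e+00]]
```

View pics/w1.png

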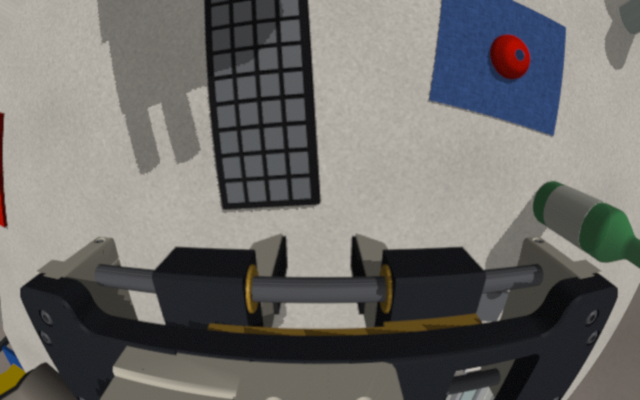

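The moves were refused because each row needs a turn key, so the arm is still at the start and this view shows only the keyboard and bottle. I'll resend them.

Call:
apply_moves:
  rows:
    - {"xyz":[-38,17,0],"turn":0}
    - {"xyz":[-38,17,0],"turn":0}
    - {"xyz":[-38,17,0],"turn":0}
    - {"xyz":[-38,17,0],"turn":0}
    - {"xyz":[-38,17,0],"turn":0}
    - {"xyz":[-38,17,0],"turn":0}
    - {"xyz":[-38,17,0],"turn":0}
    - {"xyz":[-38,17,0],"turn":0}

```text
time: 1.9
tool_pos: [0.3946, 0.1966, 0.2266]
tool_rot: [-3.141, -0.0, 1.72]
contact_force: [0.1, 0.4, -0.0]
opening: 0.0006
```

Call:
apply_moves:
  rows:
    - {"xyz":[-38,17,0],"turn":0}
    - {"xyz":[-38,17,0],"turn":0}
    - {"xyz":[-38,17,0],"turn":0}
    - {"xyz":[-38,17,0],"turn":0}
    - {"xyz":[-38,17,0],"turn":0}
    - {"xyz":[-38,17,0],"turn":0}
    - {"xyz":[-38,17,0],"turn":0}
    - {"xyz":[-38,17,0],"turn":0}
    - {"xyz":[0,0,0],"turn":0}

```text
time: 3.02
tool_pos: [0.5736, -0.0855, 0.2257]
tool_rot: [-3.141, 0.0, 1.716]
contact_force: [0.5, 0.7, -0.8]
opening: 0.0003
```

```bash
python3 - <<'E'
from h import *;from cell import robot;import cv2
s=robot.observe();delta(s,(0,-195,60),np.load("P.npy"),np.pi/2)
w=robot.read_camera("wrist");cv2.imwrite("pics/w2.png",w["frame"])
import pickle;pickle.dump((s,w),open("w2.pkl","wb"))
E
```

```text
t 3.02 reader pos [  -3.5 -188.   225.7] turn 0.001 then shift [ -7.    3.6 165.7] F [ 0.5  0.7 -0.8] open 0.0003 q [-0.28  0.44  1.37 -0.    1.33 -0.43]
```

View pics/w2.png

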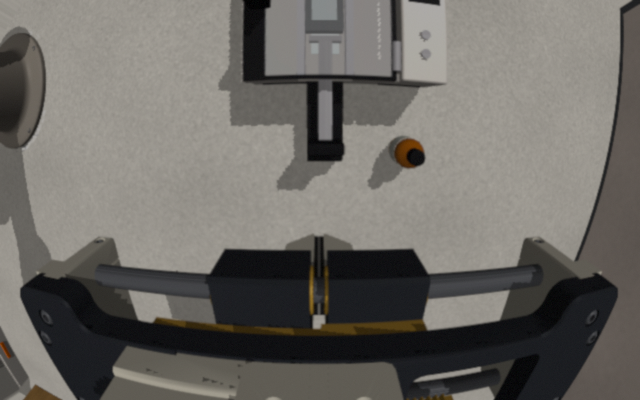

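The plate appears at columns 307–344, rows 143–160, centred about 325, against finger centre 319. That matches the computed +3.5 mm offset. I descend behind it.

Call:
apply_moves:
  rows:
    - {"xyz":[-7,1.5,20],"turn":0}
    - {"xyz":[-5,2,30],"turn":0}
    - {"xyz":[0,0,30],"turn":0}
    - {"xyz":[0,0,30],"turn":0}
    - {"xyz":[0,0,30],"turn":0}
    - {"xyz":[0,0,23],"turn":0}
    - {"xyz":[0,0,0],"turn":0}

```text
time: 3.95
tool_pos: [0.5765, -0.093, 0.0623]
tool_rot: [-3.138, -0.002, 1.719]
contact_force: [0.1, 0.2, -0.1]
opening: 0.0005
```

Call:
apply_moves:
  rows:
    - {"xyz":[7,0,0],"turn":0}
    - {"xyz":[7,0,0],"turn":0}
    - {"xyz":[7,0,0],"turn":0}
    - {"xyz":[7,0,0],"turn":0}
    - {"xyz":[4,0,0],"turn":0}
    - {"xyz":[4,0,0],"turn":0}
    - {"xyz":[4,0,0],"turn":0}
    - {"xyz":[4,0,0],"turn":0}

```text
time: 4.95
tool_pos: [0.5719, -0.0513, 0.0639]
tool_rot: [3.141, 0.001, 1.717]
contact_force: [-0.3, -4.3, 2.2]
opening: 0.0007
```

```bash
python3 - <<'E'
from h import *;from cell import robot
delta(robot.observe(),(0,-110,62),np.load("P.npy"),np.pi/2)
E
```

```text
t 4.95 reader pos [  -0.3 -153.9   63.9] turn 0.002 then shift [43.9  0.3  1.9] F [-0.3 -4.3  2.2] open 0.0007 q [-0.22  0.6   1.59 -0.    0.95 -0.37]
```

Contact shows about 4 N, as expected for the spring. I push on towards the stop.

Call:
apply_moves:
  rows:
    - {"xyz":[5,0,0],"turn":0}
    - {"xyz":[5,0,0],"turn":0}
    - {"xyz":[5,0,0],"turn":0}
    - {"xyz":[5,0,0],"turn":0}
    - {"xyz":[5,0,0],"turn":0}
    - {"xyz":[4,0,0],"turn":0}
    - {"xyz":[4,0,0],"turn":0}
    - {"xyz":[3,0,0],"turn":0}
    - {"xyz":[0,0,0],"turn":0}

```text
time: 6.08
tool_pos: [0.5666, -0.015, 0.0638]
tool_rot: [3.141, -0.0, 1.717]
contact_force: [0.2, -4.2, 2.5]
opening: 0.0003
```

Call:
apply_moves:
  rows:
    - {"xyz":[2,0,0],"turn":0}
    - {"xyz":[1.5,0,0],"turn":0}
    - {"xyz":[0,0,0],"turn":0}

```text
time: 6.45
tool_pos: [0.5662, -0.0119, 0.0638]
tool_rot: [3.141, 0.0, 1.717]
contact_force: [-0.3, -4.3, 3.6]
opening: 0.0005
```

Call:
apply_moves:
  rows:
    - {"xyz":[1.5,0,0],"turn":0}
    - {"xyz":[1.5,0,0],"turn":0}
    - {"xyz":[0,0,0],"turn":0}

```text
time: 6.82
tool_pos: [0.5657, -0.009, 0.0638]
tool_rot: [3.141, 0.0, 1.717]
contact_force: [-0.7, -5.3, 3.4]
opening: 0.0008
```

Call:
apply_moves:
  rows:
    - {"xyz":[1.5,0,0],"turn":0}
    - {"xyz":[1,0,0],"turn":0}
    - {"xyz":[0,0,0],"turn":0}

```text
time: 7.2
tool_pos: [0.5657, -0.0088, 0.0639]
tool_rot: [3.141, 0.004, 1.717]
contact_force: [-0.7, -14.5, 1.8]
opening: 0.0008
```

Call:
apply_moves:
  rows:
    - {"xyz":[1,0,0],"turn":0}
    - {"xyz":[1,0,0],"turn":0}
    - {"xyz":[0,0,0],"turn":0}

```text
time: 7.58
tool_pos: [0.5658, -0.0086, 0.064]
tool_rot: [3.141, 0.006, 1.717]
contact_force: [0.2, -22.7, 2.0]
opening: 0.0004
```

Call:
apply_moves:
  rows:
    - {"xyz":[1,0,0],"turn":0}
    - {"xyz":[1,0,0],"turn":0}
    - {"xyz":[0,0,0],"turn":0}

```text
time: 7.95
tool_pos: [0.5657, -0.0085, 0.0641]
tool_rot: [3.141, 0.009, 1.717]
contact_force: [0.3, -30.6, 0.9]
opening: 0.0002
```

The force rises to 30 N with no further motion, so that is the hard stop. I retract and look.

Call:
apply_moves:
  rows:
    - {"xyz":[-6,0,0],"turn":0}
    - {"xyz":[-10,0,0],"turn":0}
    - {"xyz":[-10,0,0],"turn":0}
    - {"xyz":[-10,0,0],"turn":0}
    - {"xyz":[-10,0,0],"turn":0}
    - {"xyz":[-12,0,0],"turn":0}
    - {"xyz":[-15,0,0],"turn":0}
    - {"xyz":[-15,0,0],"turn":0}
    - {"xyz":[0,0,0],"turn":0}

```text
time: 9.07
tool_pos: [0.5775, -0.0908, 0.0635]
tool_rot: [-3.141, -0.0, 1.715]
contact_force: [-0.4, -0.7, 0.8]
opening: 0.0001
```

Call:
apply_moves:
  rows:
    - {"xyz":[-4,0,-20],"turn":0}
    - {"xyz":[0,0,-40],"turn":0}
    - {"xyz":[0,0,-40],"turn":0}
    - {"xyz":[0,0,-35],"turn":0}
    - {"xyz":[0,0,0],"turn":0}
  gripper: 0.5

```text
time: 9.7
tool_pos: [0.5794, -0.0934, 0.2018]
tool_rot: [3.136, 0.002, 1.717]
contact_force: [-0.0, 0.4, -0.2]
opening: 0.044
```

```bash
python3 - <<'E'
from h import *;from cell import robot;import cv2
s=robot.observe();delta(s,(-65,0,180),np.load("P.npy"),0)
w=robot.read_camera("scene")["frame"];v=robot.read_camera("wrist")["frame"]
f=lambda i,k:cv2.resize(i,None,fx=k,fy=k,interpolation=cv2.INTER_CUBIC)
a=f(w[155:255,230:390],5)[:500];cv2.imwrite("pics/s3.png",a)
cv2.imwrite("pics/w3.png",f(v[0:200,180:480],2.6))
E
```

```text
t 9.7 reader pos [   1.  -196.7  201.8] turn -1.569 then shift [ 66.1 196.7  21. ] F [-0.   0.4 -0.2] open 0.044 q [-0.29  0.47  1.39  0.    1.27 -0.44]
```

View pics/s3.png

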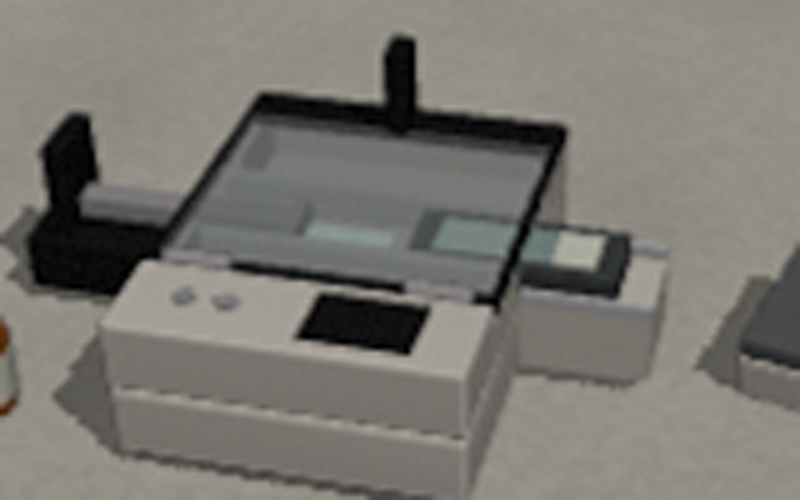

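The carrier is now on the ledge, about (430–630, 210–295) in the crop. The ejector plate is back at its old place (70,150), the cover is shut, and the oil bottle and box haven't moved. Next is the tab.

Call:
apply_moves:
  rows:
    - {"xyz":[0,0,0],"turn":-0.1744}
    - {"xyz":[0,0,0],"turn":-0.1744}
    - {"xyz":[0,0,0],"turn":-0.1744}
    - {"xyz":[0,0,0],"turn":-0.1744}
    - {"xyz":[0,0,0],"turn":-0.1744}
    - {"xyz":[0,0,0],"turn":-0.1744}
    - {"xyz":[0,0,0],"turn":-0.1744}
    - {"xyz":[0,0,0],"turn":-0.1744}
    - {"xyz":[0,0,0],"turn":-0.1744}

```text
time: 10.92
tool_pos: [0.5771, -0.0931, 0.1968]
tool_rot: [3.14, -0.003, -2.991]
contact_force: [-0.7, -0.2, -1.1]
opening: 0.0462
```

Call:
apply_moves:
  rows:
    - {"xyz":[10,30,0],"turn":0}
    - {"xyz":[12,35,0],"turn":0}
    - {"xyz":[12,35,0],"turn":0}
    - {"xyz":[12,35,0],"turn":0}
    - {"xyz":[12,35,0],"turn":0}
    - {"xyz":[8,26,0],"turn":0}
    - {"xyz":[0,0,0],"turn":0}

```text
time: 11.8
tool_pos: [0.4829, 0.0922, 0.1975]
tool_rot: [3.141, -0.003, -2.994]
contact_force: [0.8, -0.6, -0.5]
opening: 0.0456
```

```bash
python3 - <<'E'
from h import *;from cell import robot;import cv2
s=robot.observe();delta(s,(-65,0,90),np.load("P.npy"),0)
v=robot.read_camera("wrist")["frame"]
cv2.imwrite("pics/w4.png",v)
E
```

```text
t 11.8 reader pos [-67.8   0.9 197.5] turn 0.003 then shift [ -3.1  -1.  107.5] F [ 0.8 -0.6 -0.5] open 0.0456 q [ 0.03  0.31  1.66  0.    1.18 -1.69]
```

View pics/w4.png

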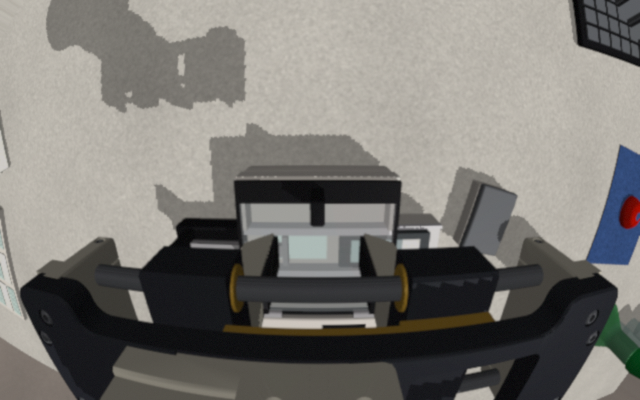

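The tab is at column 317, rows 188–225, centred between the fingers (about 275 and 365). I descend and grip.

Call:
apply_moves:
  rows:
    - {"xyz":[-3,-1,15],"turn":0}
    - {"xyz":[0,0,25],"turn":0}
    - {"xyz":[0,0,25],"turn":0}
    - {"xyz":[0,0,20],"turn":0}
    - {"xyz":[0,0,12],"turn":0}
    - {"xyz":[0,0,10],"turn":0}
    - {"xyz":[0,0,0],"turn":0}

```text
time: 12.72
tool_pos: [0.4874, 0.0901, 0.0911]
tool_rot: [3.141, -0.001, -2.997]
contact_force: [-0.2, 0.1, 0.7]
opening: 0.0456
```

Call:
apply_moves:
  rows:
    - {"xyz":[0,0,0],"turn":0}
    - {"xyz":[0,0,0],"turn":0}
    - {"xyz":[0,0,0],"turn":0}
    - {"xyz":[0,0,0],"turn":0}
    - {"xyz":[0,0,0],"turn":0}
    - {"xyz":[0,0,0],"turn":0}
  gripper: 0
  newtons: 25

```text
time: 13.48
tool_pos: [0.4874, 0.0916, 0.0919]
tool_rot: [3.14, 0.001, -2.997]
contact_force: [-1.0, 7.1, 0.4]
opening: 0.0118
```

```bash
python3 - <<'E'
from h import *;from cell import robot
P=np.load("P.npy");s=robot.observe();delta(s,(-65,0,88),P,0)
th=np.radians(np.arange(0,51,5));x=70-135*np.cos(th)+30*np.sin(th);z=77+135*np.sin(th)+30*np.cos(th)
print(np.c_[-np.diff(x),-np.diff(z)].round(1).tolist())
E
```

```text
t 13.47 reader pos [-63.4  -0.3  91.9] turn 0.001 then shift [1.6 0.3 3.9] F [-1.   7.1  0.4] open 0.0118 q [ 0.03  0.45  1.78  0.    0.91 -1.69]
[[-3.1, -11.7], [-4.1, -11.3], [-5.1, -10.9], [-6.0, -10.4], [-6.9, -9.9], [-7.8, -9.2], [-8.5, -8.5], [-9.2, -7.8], [-9.9, -6.9], [-10.5, -6.0]]
```

The tab is gripped at 11.8 mm. Now I lift along the arc in 5 degree steps, checking partway.

Call:
apply_moves:
  rows:
    - {"xyz":[-1.5,1,-5.9],"turn":0}
    - {"xyz":[-1.6,0,-5.8],"turn":0}
    - {"xyz":[-2,0,-5.7],"turn":0}
    - {"xyz":[-2.1,0,-5.6],"turn":0}
    - {"xyz":[-2.5,0,-5.5],"turn":0}
    - {"xyz":[-2.6,0,-5.4],"turn":0}
    - {"xyz":[-3,0,-5.2],"turn":0}
    - {"xyz":[-3,0,-5.2],"turn":0}
    - {"xyz":[0,0,0],"turn":0}

```text
time: 14.6
tool_pos: [0.5054, 0.0943, 0.1365]
tool_rot: [3.141, -0.0, -2.997]
contact_force: [-1.1, 5.4, -3.4]
opening: 0.0118
```

```bash
python3 - <<'E'
from h import *;from cell import robot
P=np.load("P.npy");s=robot.observe();delta(s,(6,0,181),P,0)
E
```

```text
t 14.6 reader pos [-45.2  -0.3 136.5] turn 0.001 then shift [-51.2   0.3 -44.5] F [-1.1  5.4 -3.4] open 0.0118 q [ 0.03  0.42  1.68  0.    1.04 -1.68]
```

Call:
apply_moves:
  rows:
    - {"xyz":[-3.6,1,-4.9],"turn":0}
    - {"xyz":[-3.7,0,-4.7],"turn":0}
    - {"xyz":[-4,0,-4.5],"turn":0}
    - {"xyz":[-4.1,0,-4.4],"turn":0}
    - {"xyz":[-4.4,0,-4.2],"turn":0}
    - {"xyz":[-4.5,0,-4],"turn":0}
    - {"xyz":[-4.8,0,-3.8],"turn":0}
    - {"xyz":[-4.9,0,-3.6],"turn":0}
    - {"xyz":[0,0,0],"turn":0}

```text
time: 15.72
tool_pos: [0.539, 0.0993, 0.1712]
tool_rot: [-3.141, -0.0, -2.997]
contact_force: [-4.2, -2.3, 2.8]
opening: 0.0118
```

Call:
apply_moves:
  rows:
    - {"xyz":[-5.1,0,-3.3],"turn":0}
    - {"xyz":[-5.2,0,-3.1],"turn":0}
    - {"xyz":[-5.4,0,-2.9],"turn":0}
    - {"xyz":[-5.5,0,-2.6],"turn":0}
    - {"xyz":[0,0,0],"turn":0}
    - {"xyz":[0,0,0],"turn":0}

```text
time: 16.48
tool_pos: [0.5602, 0.1024, 0.1835]
tool_rot: [-3.141, 0.001, -2.997]
contact_force: [-4.2, -1.6, 3.8]
opening: 0.0117
```

```bash
python3 - <<'E'
from h import *;from cell import robot;import cv2
P=np.load("P.npy");s=robot.observe();delta(s,(10.3,0,182),P,0)
w=robot.read_camera("scene")["frame"];t=robot.read_camera("top")["frame"]
f=lambda i,k:cv2.resize(i,None,fx=k,fy=k,interpolation=cv2.INTER_CUBIC)
cv2.imwrite("pics/s5.png",np.vstack([f(w[100:260,210:410],3.5)[:,:700]])); cv2.imwrite("pics/t5.png",f(t[140:260,230:420],4))
E
```

```text
t 16.48 reader pos [ 1.020e+01 -1.000e-01  1.835e+02] turn 0.001 then shift [-0.1  0.1  1.5] F [-4.2 -1.6  3.8] open 0.0117 q [ 0.05  0.46  1.47 -0.    1.22 -1.67]
```

View pics/s5.png

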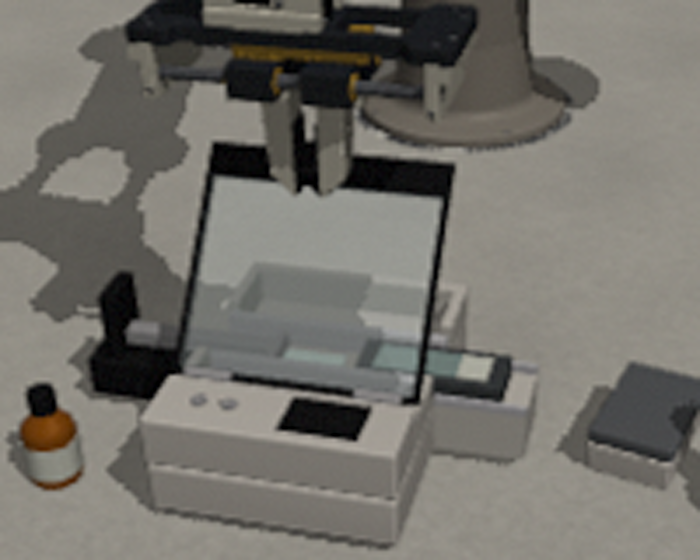

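The cover is held open with its far corners at about (213,145) and (455,165). The carrier is on the ledge, and the plate, oil bottle and box are all in place. I check the angle from the image corners.

```bash
python3 - <<'E'
from h import *;from cell import robot;import pickle
P=np.load("P.npy");c=pickle.load(open("c0.pkl","rb"))["scene"]
Rz=np.array([[np.cos(P[2]),-np.sin(P[2]),0],[np.sin(P[2]),np.cos(P[2]),0],[0,0,1]])
for uv,y in(((213,145),-.08),((455,165),.08)):
    d=Rz.T@c["R"].T@np.linalg.inv(c["mtx"])@[210+uv[0]/3.5,100+uv[1]/3.5,1];o=Rz.T@(-c["R"].T@c["t"]-[P[0],P[1],0])
    p=o+d*(y-o[1])/d[1];print(p.round(4),np.degrees(np.arctan2(p[2]-.077,.07-p[0])))
s=robot.observe();g=s['tool_pos'][2]+.019-.077
print("grip angle",np.degrees(np.arctan2(g,.07-.0102)-np.arctan2(33.9,133.4)),s['contact_force'],s['opening'])
E
```

```text
[-0.0296 -0.08    0.186 ] 47.59029144104289
[-0.0335  0.08    0.1858] 46.425017817268916
grip angle 50.2641495942159 [-5.37892887 -1.66361941  2.47270819] 0.011638239382862483
```

```bash
python3 -c "
from cell import robot
print(robot.hand_in())"
```

```text
the job is handed in; nothing more can be done
None
```

I handed the job in at about 16.6 s of the 48 s allowed, with the gripper still holding the cover open at about 50°.

- **Ejector:** With the cover shut, I pushed the thumb plate to its hard stop: the force rose to 30 N with no further travel. I then backed off, and the picture showed the carrier on the delivery ledge and the plate back at rest. The arm did not touch the carrier.
- **Cover:** I gripped the tab by its thickness (11.8 mm opening, 25 N) and swung the cover up. The gripper position gives 50.3°. The cover's corners in the scene picture give 46.4° and 47.6°, a rougher reading. The two disagree by 3–4°, but all lie within 42–58°.
- **Bystanders:** The oil bottle and slide box looked unmoved in the last picture. That crop did not include the water bottle, so I did not check it at the end, but the arm never came near it.
- **Forces:** The last contact readings were about 5 N sideways and 2–4 N vertically.

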